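# Close the bench press on a stack of card with its removable crank

## Task

Take the loose crank with the red knob, fit it fully down over the square shaft end on top of the green press, and wind it clockwise (seen from above) through full turns until the pressing plate is down on the stack of card; a gap of up to 2 mm will do. Leave the crank seated on the shaft and let go of it.

Things in the scene. Friction and masses are not known exactly. Their poses are not given: they have to be found in the camera images.
- crank_hub (a point): Hub of the red-knobbed crank, which lies flat, socket down. Dark steel block 40x40 mm, 48 high; 24 mm square socket, 36 deep, opens downward. Point: on the hub axis 26 mm above the underside, a good grip height. x points along the arm to the knob, z up. The arm (18 wide, 12 thick, flush below) leaves the +x face: grip the +y and -y faces. 0.4 kg. A round-hubbed, black-knobbed crank does not fit.
- crank_knob (a point): The crank's red knob: upright cylinder, 26 mm in diameter, 53 mm long, spins freely on its spindle, whose axis is 85 mm from the hub's axis. Point: on the knob's axis, 42 mm above the crank's underside, 24 mm below the knob's top. Moves with the crank; axes as crank_hub.
- shaft_tip (a point): Centre of the top of the upright square shaft end on the green press (200x200 mm, beam top 150 high). Shaft 20 mm square, its top 12 mm (brass) tapers to 10; it stands 30 mm above a round collar. Crank fully down: its underside is on the collar, crank_hub 4 mm below this point. It fits at any quarter turn, about 2 mm play a side. x, y square to the flats, turn with it; z up. Crank swings freely.
- screw (a joint): Shaft angle, rad: what is left to wind. 0: the pressing plate rests on the card stack, a firm stop. Clockwise winding (from above) lowers the value and the plate, 8 mm a turn (6.28 rad). Starts at 8.0 to 12.5 (1.3 to 2 turns, gap 10 to 16 mm). Stays where left; takes about 1 to 2 N at the knob.
There are look-alikes about, which are no part of the job. Leave any purple or yellow look-alike of the part that bears crank_hub alone.

How it is judged:
On the way, in this order (a step that is already met when the one before it is completed fails the run):
1. the crank with the red knob is fully down on the square shaft end (z of crank_hub in the frame of shaft_tip below 0.003 m and horizontal distance between crank_hub and shaft_tip below 0.008 m and angle between crank_hub's own z axis and vertical below 0.15 rad), for 0.2 s.
2. the plate has been wound down to within 2 mm of the stack, the crank still on the shaft (value of joint screw below 1.57 rad and z of crank_hub in the frame of shaft_tip below 0.006 m and horizontal distance between crank_hub and shaft_tip below 0.01 m), for 0.1 s.
At the end, for the whole second after the job is handed in: The plate is within 2 mm of the stack (screw below 1.57 rad) and at rest, and the crank sits on the shaft: its hub within 8 mm of the shaft's axis, no more than 7 mm above the collar, tilted less than 0.15 rad (all of step 1 and value of joint screw below 1.57 rad and velocity of joint screw between -0.1 and 0.1 rad/s); the robot touches nothing.
It also fails if it takes over 72 s, if anything falls off the work surface, if the arm or the gripper's body presses on something with over 40 N, if the wrist force passes 120 N, or if a joint passes its speed limit or range.

## Robot

A 6-joint arm with a two-finger parallel gripper is mounted at the origin on the work surface. World frame = base frame: x ahead of the robot, y to its left, z up, the work surface at z = 0. Lengths are in m, angles in rad, forces in N, time in s.
With the tool pointing down it reaches from about 0.4 to 0.825 m from the base axis. Payload 7 kg.
Tool frame: the origin (TCP) lies at the very end of the fingers, on their centre line; the grasp point (between the pads) lies 19 mm behind it (arm.pinch_z is the z of the grasp point in the tool frame, in m); z points along the fingers, y is the direction in which the jaws open and shut (so a half turn about z gives the same grasp; the last joint's range is limited). The gripper opens to 88 mm and grips with 3 to 60 N. Pads are 19 mm wide; open, the fingers measure 130 mm over their backs; the gripper's body (78 mm by 193 mm) begins 47 mm behind the grasp point.
Start: joints at [1.495, 0.359, 0.012, 0, -1.224, -0.288], TCP at [0.24, 0.631, 0.227] pointing down, gripper open.
Joint ranges: [-3.07, 3.07], [-1.43, 2.12], [-1.02, 1.25], [-3.03, 1.67], [-3.05, -0], [-3.03, 3.03]. Speed limits (rad/s): [2.39, 2.39, 3.01, 3.14, 3.14, 3.14].

## Interface

Orientations are given as [roll, pitch, yaw] about the fixed x, y, z axes, in that order (R = Rz(yaw) Ry(pitch) Rx(roll)).
In Python, from station import arm gives the robot as it stands.
- The arm moves only by the tool drive_tool, never from a script. Its argument "targets" is a list of rows, each a list of 6 numbers: the shift along the world's x, y, z in units of 0.04 m (1.0 is 0.04 m), then the turn, a rotation vector about the world's x, y, z in units of 6 degrees (1.0 is 6 degrees). In form: [[x, y, z, wx, wy, wz], ...]. A call has 1 to 5 rows; each row shifts and turns the commanded pose from where the row before left it; what a row does not reach is not made up. A row lasts 1/8 s, in which the tool goes at most 62.5 mm and 10.7 degrees, less where a joint would pass 70% of its speed; a pose out of reach is approached as far as the arm can. A call with a number of a shift or a turn outside -1 to 1 is refused whole. A call with a gripper value outside its range is refused whole. "claw" is the opening, from 0 (shut) to 1 (fully open), set as the call begins (left out, the last holds). The fingers move at their own pace and stop on an object; "newtons" is the grip in N (left out, the last holds). Time passes only in rows, so rows that do not move let the fingers close. It gives the time, the measured TCP pose, the force and the opening at its end, in the units of the state.
- arm.get_state(): the state, without advancing time (a new reading comes with each control period).
- arm.grab_frame(name): name is "side" or "top"; returns (picture, depth): 400x640x3 uint8, red, green, blue; 400x640 float32, m along the optical axis (not along the pixel's ray), 0 where there is no reading.
- arm.get_calibration(name): a dict with "mtx" (3x3 intrinsics, pixels), "origin" and "rotation" of the camera in the world. Camera axes: x right, y up, looking along -z (the intrinsics and any distortion apply to the point x, -y, -z); pixel columns grow to the right and rows downward; lengths in m; the calibration is good to about 2 mm. A picture is of the moment at which its call begins. get_calibration takes no time and is no camera call.
- arm.job_done(): hands the job in, once; it reports no verdict.
Trained networks look in the newest picture that a camera, given by its name, has taken for a name from the list of things; names that differ only in an ending like _2 or _b are one class to them, and where a whole thing is asked for, a point or a joint stands for the part that bears it (a point fixed in the world has none). Each returns a list of dicts, best first, with "score" (0 to 1); they miss things now and then, are a little off and sometimes report something else, mostly with a low value. They report only what shows in the picture. A call takes as long as a camera call. They do not tell look-alikes from the thing itself.
- arm.search_frame(target, camera): "point" ([x, y, z] in m, in the coordinates of the camera as it stood for that picture, good to about 4 mm: the middle of the surface that is visible of it).
- arm.cut_out(target, camera): "pixels" (400x640 bool, what is visible of it).
- arm.landmark_of(target, camera): "point" ([x, y, z] in m, in the coordinates of the camera as it stood for that picture, good to about 4 mm: a listed point, or the origin of a listed thing).
The state is a dict: "t": time; "q": joint angles; "qd": joint speeds; "joint_efforts": joint torques, N m; "eef_pos": TCP position; "ee_rot": TCP orientation; "force": force on the tool from outside, world axes, zero at the start; "moment": the same for the moment, N m; "width": finger opening in m.
Only numpy, scipy, OpenCV 4.12 (cv2) and the standard library are available. Lean on these libraries where they do the work, as an engineer would, in place of code of your own. Each camera call takes 0.05 s, during which the arm holds its last target. There are 200 camera calls.

## Working session

There is one attempt and no reset: what is moved stays moved. The work goes in short steps, Python scripts to look and compute and a tool call to move; the robot and the scene stay as the last step left them, time stands still between calls to the robot, and variables do not carry over. Pictures are saved under pics/ and viewed, about 8 in all and at most 12, crops included, and the job is handed in when it is done.

Besides the shell and the picture viewer there is one more tool, called after ">>>" as name([rows], argument=value, ...), one row to a line, values as JSON. drive_tool: Moves the arm, as the interface text tells. Shifts and turns lie within -1 to 1; 1 stands for 0.04 m of shift or 6 degrees of turn. Its arguments: {"type":"object","properties":{"targets":{"type":"array"},"claw":{"type":"number"},"newtons":{"type":"number"}},"required":["targets"]}

```bash
mkdir -p pics
cat > h.py <<'E'
from station import arm
import numpy as np, cv2
def w(name,p):
    c=arm.get_calibration(name); return np.array(c['origin'])+np.array(c['rotation'])@np.array(p)
def world(name,d):
    c=arm.get_calibration(name);K=np.array(c['mtx']);v,u=np.mgrid[:400,:640]
    P=np.stack([(u-K[0,2])/K[0,0]*d,-(v-K[1,2])/K[1,1]*d,-d],-1)
    return P@np.array(c['rotation']).T+np.array(c['origin'])
def px(name,p):
    c=arm.get_calibration(name);K=np.array(c['mtx']);q=np.array(c['rotation']).T@(np.array(p)-c['origin'])
    return K[0,0]*q[0]/-q[2]+K[0,2],-K[1,1]*q[1]/-q[2]+K[1,2]
E
python3 - <<'E'
from h import *
for n in('top','side'):
    im,d=arm.grab_frame(n); cv2.imwrite(f'pics/{n}0.png',im[...,::-1]); np.save(f'{n}0.npy',d)
    c=arm.get_calibration(n);print(n,{k:np.round(v,3).tolist() for k,v in c.items()})
    for t in('crank_hub','crank_knob','shaft_tip'):
        for r in arm.landmark_of(t,n): 
            p=w(n,r['point']);print(n,t,round(r['score'],2),p.round(4),np.round(px(n,p)))
s=arm.get_state();print(s['t'],s['eef_pos'],s['ee_rot'],s['width'],arm.pinch_z)
E
```

```text
top {'mtx': [[419.786, 0.0, 315.33], [0.0, 419.786, 198.364], [0.0, 0.0, 1.0]], 'origin': [0.288, 0.063, 1.241], 'rotation': [0.218, 0.001, -1.593]}Traceback (most recent call last):
  File "<stdin>", line 7, in <module>
  File "h.py", line 11, in px
    return K[0,0]*q[0]/-q[2]+K[0,2],-K[1,1]*q[1]/-q[2]+K[1,2]
                  ~^^^
IndexError: invalid index to scalar variable.
```

View pics/top0.png

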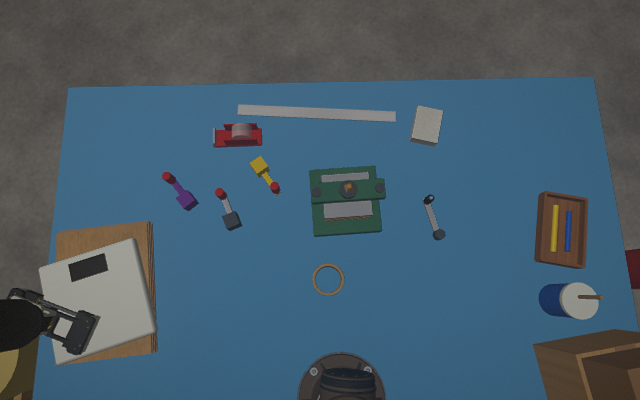

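The top view shows the robot base at (342,385), the green press at (346,200) with its shaft at (348,187), and four cranks:
- purple at (187,200)
- yellow at (260,165)
- dark hub with red knob at (231,220)/(220,193)
- round hub with black knob at (438,233)

The dark square hub with the red knob fits the description. I'll check it in a crop.

```bash
python3 - <<'E'
s=open('h.py').read()
s=s.replace("def w(","from scipy.spatial.transform import Rotation as Ro\ndef cal(n):\n    c=dict(arm.get_calibration(n)); c['rotation']=Ro.from_euler('xyz',c['rotation']).as_matrix(); c['origin']=np.array(c['origin']); return c\ndef w(",1).replace("c=arm.get_calibration(name)","c=cal(name)")
open('h.py','w').write(s)
E
python3 - <<'E'
from h import *
ims={}
for n in('top','side'):
    im,d=arm.grab_frame(n); ims[n]=im; cv2.imwrite(f'pics/{n}1.png',im[...,::-1]); np.save(f'{n}1.npy',d)
    c=arm.get_calibration(n);print(n,c.keys(),np.round(c['origin'],3))
    for t in('crank_hub','crank_knob','shaft_tip'):
        for r in arm.landmark_of(t,n): 
            p=w(n,r['point']);print(n,t,round(r['score'],2),p.round(4),np.round(px(n,p)))
im=ims['top']
a=cv2.resize(im[170:245,150:310],None,fx=5,fy=4,interpolation=3)[:300]
b=cv2.resize(im[150:210,300:400],None,fx=5,fy=5,interpolation=3)
o=np.zeros((600,800,3),np.uint8);o[:300]=a;o[300:,:500]=b
cv2.imwrite('pics/crop1.png',o[...,::-1])
s=arm.get_state();print(s['t'],s['eef_pos'],s['ee_rot'],s['width'],arm.pinch_z)
E
```

```text
top dict_keys(['mtx', 'origin', 'rotation']) [0.288 0.063 1.241]
top crank_hub 0.73 [0.562  0.4398 0.0264] [187. 199.]
top crank_hub 0.7 [0.4943 0.3044 0.028 ] [232. 221.]
top crank_knob 0.95 [0.6268 0.4901 0.038 ] [169. 178.]
top crank_knob 0.85 [0.5715 0.3371 0.038 ] [221. 195.]
top crank_knob 0.68 [0.5896 0.1753 0.0445] [275. 187.]
top shaft_tip 0.64 [ 0.5499 -0.0273  0.1935] [349. 186.]
side dict_keys(['mtx', 'origin', 'rotation']) [ 0.132 -0.624  1.139]
side crank_hub 0.75 [0.4948 0.3086 0.0245] [270. 157.]
side crank_hub 0.74 [0.5578 0.4375 0.0227] [269. 123.]
side crank_hub 0.73 [0.6584 0.2256 0.0248] [331. 153.]
side crank_knob 0.86 [0.5711 0.3376 0.0368] [288. 138.]
side crank_knob 0.75 [0.6265 0.4925 0.0427] [280. 101.]
side crank_knob 0.65 [0.5905 0.1741 0.0393] [321. 170.]
side shaft_tip 0.88 [ 0.5513 -0.0306  0.1968] [350. 191.]
0.5 [0.2401767  0.63075518 0.22650353] [ 3.14147593e+00 -5.45882106e-06 -3.63806146e-01] 0.08780049312658728 -0.0188
```

View pics/crop1.png

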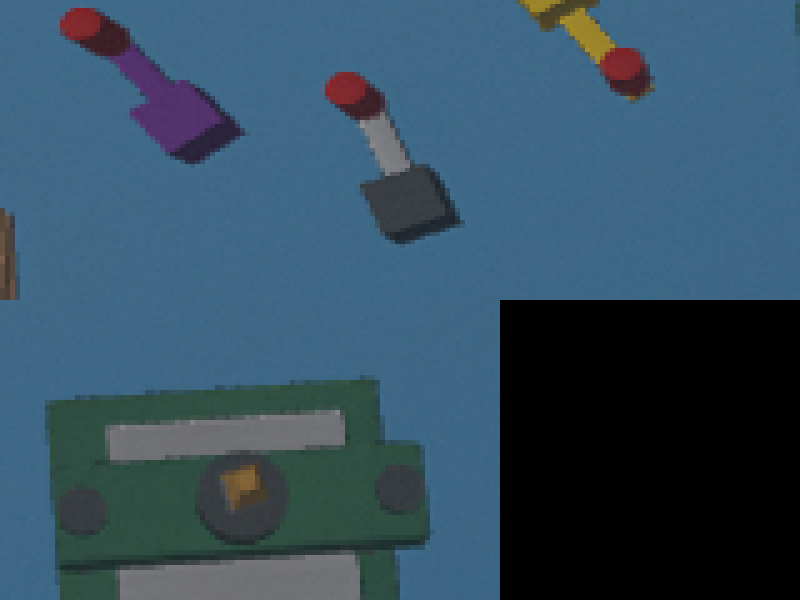

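View pics/side1.png

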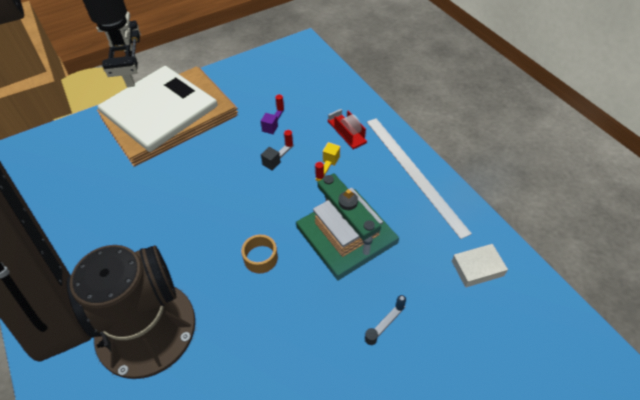

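The crop confirms it: dark square hub with light arm and red knob at top pixel (231,220), apart from the purple one (187,199) and the yellow one. The side view agrees, with the hub at (270,157) and the shaft at (349,195). Next I'll refine the hub and shaft poses.

Run:
```python
from h import *
def plane(n,u,v,z):
    c=cal(n);K=c['mtx'];K=np.array(K)
    r=c['rotation']@np.array([(u-K[0,2])/K[0,0],-(v-K[1,2])/K[1,1],-1]);return c['origin']+r*(z-c['origin'][2])/r[2]
for n in('top','side'):
    im=cv2.imread(f'pics/{n}1.png')[...,::-1].astype(int);d=np.load(f'{n}1.npy');P=world(n,d)
    near=lambda x,y,r:(np.hypot(P[...,0]-x,P[...,1]-y)<r)
    m=near(.495,.306,.034)&(abs(P[...,2]-.048)<.005)&(im.max(-1)<100)
    Q=P[m];R=cv2.minAreaRect(Q[:,:2].astype(np.float32)*1000);print(n,'hubtop',m.sum(),Q[:,2].mean().round(4),R)
    m=near(.571,.337,.03)&(P[...,2]>.058);Q=P[m]; print(n,'knobtop',m.sum(),Q.mean(0).round(4))
    A=near(.55,-.029,.03)
    for lo,hi in((.155,.175),(.19,.205)):
        m=A&(P[...,2]>lo)&(P[...,2]<hi);Q=P[m];print(n,lo,m.sum(),np.median(Q,0).round(4),Q.min(0).round(3),Q.max(0).round(3))
    br=near(.55,-.029,.03)&(im[...,0]-im[...,2]>25)&(P[...,2]>.16)
    print(n,'brass',br.sum(),P[br].mean(0).round(4))
    v,u=np.where(A);v0,v1,u0,u1=v.min()-3,v.max()+4,u.min()-3,u.max()+4;print(u0,v0,u1,v1)
    c=cv2.resize(im[v0:v1,u0:u1].astype(np.uint8),None,fx=14,fy=14,interpolation=2)
    cv2.imwrite(f'pics/sh_{n}.png',np.clip(c[...,::-1].astype(int)*2,0,255))
    print(c.shape)
a,b=cv2.imread('pics/sh_top.png'),cv2.imread('pics/sh_side.png')
o=np.zeros((max(a.shape[0],b.shape[0]),a.shape[1]+b.shape[1],3),np.uint8);o[:a.shape[0],:a.shape[1]]=a;o[:b.shape[0],a.shape[1]:]=b
print(o.shape)
cv2.imwrite('pics/sh.png',o[:600,:800] if o.shape[1]>800 else o)
```

```text
top hubtop 193 0.0477 ((494.6954650878906, 304.0653991699219), (40.67022705078125, 39.79701232910156), 21.357648849487305)
top knobtop 63 [0.5731 0.3352 0.0651]
top 0.155 198 [ 0.5458 -0.0274  0.1642] [ 0.526 -0.052  0.155] [ 0.574 -0.006  0.175]
top 0.19 28 [ 0.5489 -0.0284  0.1938] [ 0.543 -0.036  0.19 ] [ 0.556 -0.021  0.199]
top brass 52 [ 0.5496 -0.0262  0.1886]
334 177 363 209
(448, 406, 3)
side hubtop 126 0.0469 ((491.2813415527344, 302.0062561035156), (40.35093307495117, 39.11813735961914), 24.37824821472168)
side knobtop 52 [0.5692 0.3335 0.0639]
side 0.155 212 [ 0.54   -0.037   0.1644] [ 0.524 -0.053  0.155] [ 0.572 -0.005  0.175]
side 0.19 28 [ 0.5463 -0.0297  0.1933] [ 0.538 -0.037  0.19 ] [ 0.554 -0.024  0.197]
side brass 61 [ 0.5469 -0.0316  0.1883]
333 186 364 228
(588, 434, 3)
(588, 840, 3)[ WARN:0@0.221] global loadsave.cpp:1063 imwrite_ Unsupported depth image for selected encoder is fallbacked to CV_8U.
```

View pics/sh.png

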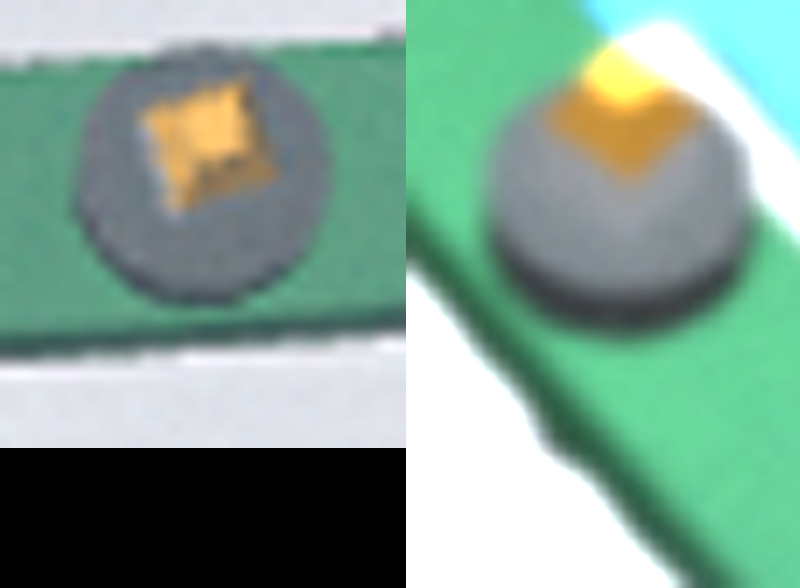

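The shaft is at about (0.548, -0.029) with its tip at z≈0.195 and flats at about 17° (mod 90). The hub is at (0.494, 0.304) with yaw about 22°. I'll move above the hub and turn the jaws to its ±y faces.

>>> drive_tool([
  [0.6,-0.8,0,0,0,0.7],
  [0.65,-0.85,0,0,0,0.75],
  [0.65,-0.85,0,0,0,0.75],
  [0.65,-0.85,0,0,0,0.75],
  [0.65,-0.85,0,0,0,0.75],
], claw=1)

```text
t: 1.12
eef_pos: [0.3689, 0.4617, 0.2268]
ee_rot: [-3.141, -0.0, 0.026]
force: [0.9, 2.0, 0.2]
width: 0.0872
```

>>> drive_tool([
  [0.65,-0.85,0,0,0,0.75],
  [0.65,-0.85,0,0,0,0.75],
  [0.65,-0.85,0,0,0,0.75],
  [0.65,-0.85,0,0,0,0.75],
  [0.5,-0.6,0,0,0,0.4],
])

```text
t: 1.75
eef_pos: [0.493, 0.3013, 0.2268]
ee_rot: [-3.141, -0.0, 0.381]
force: [-0.6, 0.3, 0.1]
width: 0.0871
```

>>> drive_tool([
  [0,0,-0.6,0,0,0],
  [0,0,-0.8,0,0,0],
  [0,0,-0.8,0,0,0],
  [0,0,0,0,0,0],
  [0,0,0,0,0,0],
])

```text
t: 2.38
eef_pos: [0.4928, 0.3033, 0.1399]
ee_rot: [-3.141, -0.001, 0.38]
force: [-0.6, 0.4, 1.1]
width: 0.088
```

>>> drive_tool([
  [0.02,0,-0.8,0,0,0],
  [0,0,-0.8,0,0,0],
  [0,0,-0.8,0,0,0],
  [0,0,-0.6,0,0,0],
  [0,0,-0.2,0,0,0],
])

```text
t: 3.0
eef_pos: [0.4933, 0.3032, 0.0107]
ee_rot: [3.142, -0.0, 0.38]
force: [-0.3, -0.7, 1.0]
width: 0.0877
```

>>> drive_tool([
  [0,0,0,0,0,0],
  [0,0,0,0,0,0],
  [0,0,0,0,0,0],
  [0,0,0,0,0,0],
  [0,0,0,0,0,0],
], claw=0.3, newtons=45)

```text
t: 3.62
eef_pos: [0.4931, 0.3029, 0.0108]
ee_rot: [-3.141, -0.0, 0.38]
force: [-0.7, 0.1, -0.3]
width: 0.043
```

>>> drive_tool([
  [0,0,0,0,0,0],
  [0,0,0,0,0,0],
  [0,0,0,0,0,0],
], claw=0)

```text
t: 4.0
eef_pos: [0.4931, 0.303, 0.0108]
ee_rot: [-3.141, -0.0, 0.38]
force: [-1.2, 1.0, 3.8]
width: 0.04
```

Gripped, with width 40 mm. Lifting.

>>> drive_tool([
  [0,0,0.5,0,0,0],
  [0,0,0.8,0,0,0],
  [0,0,0.9,0,0,0],
  [0,0,0.9,0,0,0],
  [0,0,0.9,0,0,0],
])

```text
t: 4.62
eef_pos: [0.4923, 0.302, 0.1706]
ee_rot: [3.141, 0.002, 0.379]
force: [0.4, 0.8, -3.1]
width: 0.0402
```

>>> drive_tool([
  [0,0,0.9,0,0,0],
  [0,0,0.9,0,0,0],
  [0.1,-0.7,0.3,0,0,0],
  [0.2,-0.9,0,0,0,-0.2],
  [0.2,-0.9,0,0,0,-0.2],
])

```text
t: 5.25
eef_pos: [0.5123, 0.2015, 0.2536]
ee_rot: [3.141, 0.002, 0.337]
force: [1.8, -0.9, -4.1]
width: 0.0396
```

>>> drive_tool([
  [0.2,-0.9,0,0,0,-0.2],
  [0.2,-0.9,0,0,0,-0.2],
  [0.2,-0.9,0,0,0,0],
  [0.1,-0.8,0,0,0,0],
  [0,0,0,0,0,0],
])

```text
t: 5.88
eef_pos: [0.5402, 0.0606, 0.2534]
ee_rot: [3.141, 0.003, 0.293]
force: [-0.1, -0.2, -3.5]
width: 0.0402
```

Run:
```python
from h import *
ims=[]
for n in('top','side'):
    im,d=arm.grab_frame(n); np.save(f'{n}2.npy',d); cv2.imwrite(f'pics/{n}2.png',im[...,::-1]); 
    for t in('crank_hub','crank_knob','shaft_tip'):
        for r in arm.landmark_of(t,n): 
            p=w(n,r['point']);print(n,t,round(r['score'],2),p.round(4),np.round(px(n,p)))
    ims.append(cv2.resize(im[90:240,270:430],None,fx=2.5,fy=2.5))
cv2.imwrite('pics/c2.png',np.hstack(ims)[...,::-1])
s=arm.get_state();print(s['t'],s['eef_pos'],s['ee_rot'],s['force'],s['moment'])
```

```text
top crank_hub 0.62 [0.5425 0.0636 0.2733] [313. 182.]
top crank_knob 0.61 [0.5901 0.174  0.042 ] [276. 187.]
top shaft_tip 0.64 [ 0.5514 -0.026   0.1953] [348. 185.]
side crank_hub 0.76 [0.6579 0.2245 0.0225] [331. 154.]
side crank_hub 0.65 [0.5563 0.4391 0.0233] [269. 123.]
side crank_hub 0.55 [0.5423 0.0646 0.2692] [325. 146.]
side crank_knob 0.84 [0.6252 0.4931 0.0396] [279. 102.]
side crank_knob 0.71 [0.6232 0.0852 0.2839] [350. 124.]
side crank_knob 0.58 [0.5899 0.1774 0.0386] [320. 170.]
side shaft_tip 0.73 [ 0.5523 -0.028   0.1978] [349. 189.]
6.275 [0.54088571 0.06341919 0.25443577] [-3.14154609e+00  1.80756351e-04  2.96868661e-01] [ 0.33315674  0.73792314 -2.78875216] [-0.05168695 -0.02260067 -0.01665152]
```

View pics/c2.png

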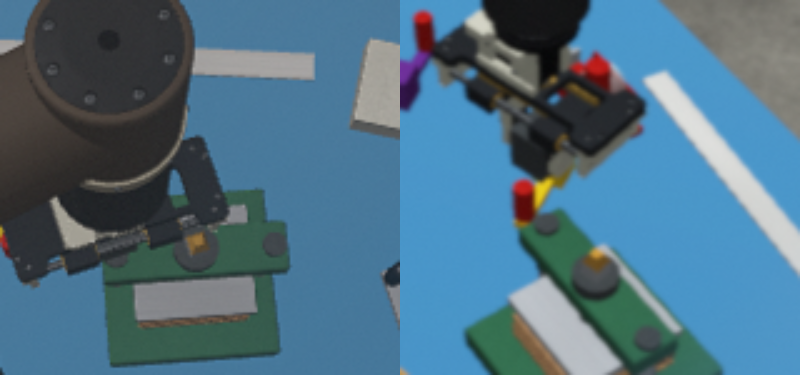

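The crank hangs level in the jaws, the side crop shows the hub at about (530,150), and the tip is clear. Now I'll go over the shaft, then down in small steps.

>>> drive_tool([
  [0.1,-0.8,0,0,0,0],
  [0.1,-0.8,0,0,0,0],
  [0,-0.7,0,0,0,0],
  [0,0,-0.3,0,0,0],
  [0,0,-0.4,0,0,0],
])

```text
t: 6.9
eef_pos: [0.5491, -0.0288, 0.2259]
ee_rot: [-3.141, -0.001, 0.296]
force: [0.1, 0.0, -3.1]
width: 0.0396
```

>>> drive_tool([
  [0,0,-0.2,0,0,0],
  [0,0,-0.2,0,0,0],
  [0,0,-0.2,0,0,0],
  [0,0,0,0,0,0],
])

```text
t: 7.4
eef_pos: [0.5486, -0.0291, 0.2019]
ee_rot: [-3.141, 0.001, 0.296]
force: [0.3, -0.3, -3.0]
width: 0.04
```

>>> drive_tool([
  [0,0,-0.1,0,0,0],
  [0,0,-0.1,0,0,0],
  [0,0,-0.1,0,0,0],
  [0,0,0,0,0,0],
])

```text
t: 7.9
eef_pos: [0.5488, -0.0293, 0.1902]
ee_rot: [-3.142, 0.001, 0.296]
force: [-0.8, -0.7, -2.9]
width: 0.0402
```

>>> drive_tool([
  [0,0,-0.1,0,0,0],
  [0,0,-0.1,0,0,0],
  [0,0,0,0,0,0],
])

```text
t: 8.28
eef_pos: [0.5487, -0.0292, 0.1821]
ee_rot: [-3.141, 0.001, 0.296]
force: [-0.2, -1.2, -2.8]
width: 0.0398
```

Going in freely. The remainder is about 6–7 mm.

>>> drive_tool([
  [0,0,-0.08,0,0,0],
  [0,0,-0.05,0,0,0],
  [0,0,0,0,0,0],
])

```text
t: 8.65
eef_pos: [0.5489, -0.0292, 0.1772]
ee_rot: [-3.142, 0.0, 0.296]
force: [0.1, 0.6, -3.6]
width: 0.0396
```

>>> drive_tool([
  [0,0,-0.04,0,0,0],
  [0,0,0,0,0,0],
])

```text
t: 8.9
eef_pos: [0.5491, -0.0292, 0.1758]
ee_rot: [3.142, -0.0, 0.296]
force: [-0.3, 0.1, -4.0]
width: 0.0402
```

>>> drive_tool([
  [0,0,-0.04,0,0,0],
  [0,0,0,0,0,0],
])

```text
t: 9.15
eef_pos: [0.5491, -0.0292, 0.1757]
ee_rot: [3.141, -0.001, 0.296]
force: [-4.5, 2.3, 7.8]
width: 0.0397
```

>>> drive_tool([
  [0,0,-0.03,0,0,0],
  [0,0,0,0,0,0],
  [0,0,0,0,0,0],
])

```text
t: 9.52
eef_pos: [0.5492, -0.0292, 0.1757]
ee_rot: [3.141, -0.002, 0.297]
force: [-9.2, 2.6, 17.9]
width: 0.0398
```

Seated: it stopped at z 0.1757 as predicted, with 18 N pushing up. Release, rise, and look.

>>> drive_tool([
  [0,0,0.03,0,0,0],
  [0,0,0,0,0,0],
  [0,0,0,0,0,0],
  [0,0,0,0,0,0],
  [0,0,0,0,0,0],
], claw=1)

```text
t: 10.15
eef_pos: [0.549, -0.0293, 0.174]
ee_rot: [3.142, 0.0, 0.296]
force: [-0.4, 0.4, 0.0]
width: 0.0835
```

>>> drive_tool([
  [0,0,0.3,0,0,0],
  [0,0,0.5,0,0,0],
  [0,0,0.7,0,0,0],
  [-0.3,0.8,0.7,0,0,0],
  [-0.3,0.8,0.3,0,0,0],
])

```text
t: 10.78
eef_pos: [0.5255, 0.0354, 0.2769]
ee_rot: [3.141, -0.003, 0.295]
force: [0.3, 0.6, 0.3]
width: 0.0882
```

>>> drive_tool([
  [-0.3,0.9,0,0,0,0],
  [-0.3,0.9,0,0,0,0],
  [0,0.9,0,0,0,0],
  [0,0,0,0,0,0],
])

```text
t: 11.28
eef_pos: [0.501, 0.1447, 0.275]
ee_rot: [-3.141, -0.001, 0.299]
force: [-0.8, 0.2, -0.2]
width: 0.0879
```

Run:
```python
from h import *
ims=[]
for n in('top','side'):
    im,d=arm.grab_frame(n); np.save(f'{n}3.npy',d); cv2.imwrite(f'pics/{n}3.png',im[...,::-1]); P=world(n,d)
    for t in('crank_hub','crank_knob','shaft_tip'):
        for r in arm.landmark_of(t,n): 
            p=w(n,r['point']);
            if p[2]>.1: print(n,t,round(r['score'],2),p.round(4),np.round(px(n,p)))
    m=(np.hypot(P[...,0]-.55,P[...,1]+.029)<.034)&(abs(P[...,2]-.213)<.005)
    if m.sum()>9: print(n,'hubtop',m.sum(),P[m][:,2].mean(),cv2.minAreaRect(P[m][:,:2].astype(np.float32)*1000))
    red=(im[...,0].astype(int)-im[...,1]>50)&(P[...,2]>.222)&(P[...,2]<.24);print('knobtop',red.sum(),P[red].mean(0))
    ims.append(cv2.resize(im[120:240,280:440],None,fx=2.5,fy=2.5))
cv2.imwrite('pics/c3.png',np.hstack(ims)[...,::-1])
s=arm.get_state();print(s['t'],s['eef_pos'],s['ee_rot'])
```

```text
top crank_knob 0.58 [ 0.6324 -0.0008  0.204 ] [337. 154.]
top shaft_tip 0.56 [ 0.5501 -0.0271  0.1961] [349. 186.]
top hubtop 244 0.21216249450896785 ((551.3060913085938, -28.511924743652344), (40.45634841918945, 39.98741149902344), 16.871431350708008)
knobtop 70 [ 0.63179717 -0.00233022  0.23048042]
side crank_hub 0.62 [ 0.5509 -0.0267  0.1923] [348. 191.]
side crank_knob 0.88 [ 0.6333 -0.0071  0.2032] [372. 169.]
side crank_knob 0.6 [ 0.5529 -0.0317  0.1958] [350. 191.]
side shaft_tip 0.42 [ 0.5508 -0.0294  0.1954] [349. 191.]
side hubtop 251 0.21209642370705767 ((549.405029296875, -28.802194595336914), (42.10505676269531, 41.79887008666992), 17.753835678100586)
knobtop 77 [ 0.62887207 -0.00602271  0.22914508]
11.675 [0.50107509 0.14213207 0.27428283] [ 3.14157313e+00 -8.62108320e-05  2.94947041e-01]
```

View pics/c3.png

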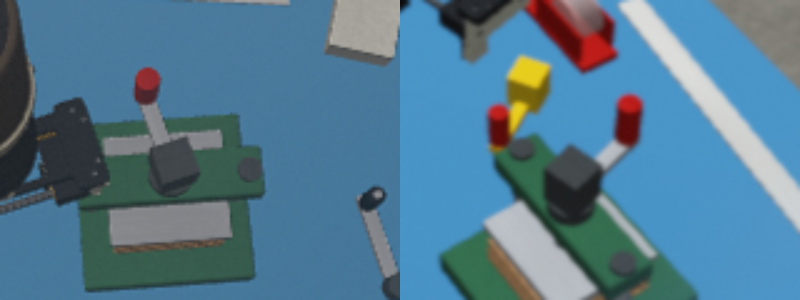

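The crank is seated: hub top z 0.212, hub axis (0.550, -0.0286), yaw 17.2°. The knob is at about (0.631, -0.004), top crop (147,85). I'll grip the knob next.

>>> drive_tool([
  [0.65,-0.73,0,0,0,0],
  [0.65,-0.73,0,0,0,0],
  [0.65,-0.73,0,0,0,0],
  [0.65,-0.73,0,0,0,0],
  [0.65,-0.73,0,0,0,0],
])

```text
t: 12.3
eef_pos: [0.6317, -0.0048, 0.2741]
ee_rot: [3.142, 0.0, 0.295]
force: [0.8, 1.1, 0.5]
width: 0.0874
```

>>> drive_tool([
  [0,0,0,0,0,0],
  [0,0,-0.6,0,0,0],
  [0,0,-0.8,0,0,0],
  [0,0,-0.7,0,0,0],
  [0,0,0,0,0,0],
])

```text
t: 12.92
eef_pos: [0.6293, -0.0034, 0.1881]
ee_rot: [-3.141, 0.004, 0.296]
force: [-0.8, 0.1, 0.9]
width: 0.0877
```

>>> drive_tool([
  [0,0,0.05,0,0,0],
  [0,0,0,0,0,0],
  [0,0,0,0,0,0],
  [0,0,0,0,0,0],
  [0,0,0,0,0,0],
], claw=0, newtons=15)

```text
t: 13.55
eef_pos: [0.631, -0.0032, 0.1923]
ee_rot: [-3.142, -0.0, 0.296]
force: [-0.6, -0.1, -0.0]
width: 0.0435
```

>>> drive_tool([
  [0,0,0,0,0,0],
  [0,0,0,0,0,0],
])

```text
t: 13.8
eef_pos: [0.631, -0.0032, 0.1921]
ee_rot: [3.142, 0.0, 0.296]
force: [0.8, 0.2, 0.8]
width: 0.0254
```

Run:
```python
import numpy as np
a=np.radians(17-18*np.arange(21)); p=np.c_[np.cos(a),np.sin(a)]*.085/.04
print(np.diff(p,axis=0).round(2).tolist())
```

```text
[[0.09, -0.66], [-0.12, -0.65], [-0.31, -0.59], [-0.48, -0.46], [-0.6, -0.29], [-0.66, -0.09], [-0.65, 0.12], [-0.59, 0.31], [-0.46, 0.48], [-0.29, 0.6], [-0.09, 0.66], [0.12, 0.65], [0.31, 0.59], [0.48, 0.46], [0.6, 0.29], [0.66, 0.09], [0.65, -0.12], [0.59, -0.31], [0.46, -0.48], [0.29, -0.6]]
```

Width is 25 mm, so the knob is gripped. First quarter turn clockwise.

>>> drive_tool([
  [0.09,-0.66,0,0,0,0],
  [-0.12,-0.65,0,0,0,0],
  [-0.31,-0.59,0,0,0,0],
  [-0.48,-0.46,0,0,0,0],
  [-0.6,-0.29,0,0,0,0],
])

```text
t: 14.42
eef_pos: [0.5731, -0.1104, 0.1922]
ee_rot: [3.141, -0.001, 0.295]
force: [-0.7, 6.4, -0.8]
width: 0.0256
```

>>> drive_tool([
  [-0.66,-0.09,0,0,0,0],
  [-0.65,0.12,0,0,0,0],
  [-0.59,0.31,0,0,0,0],
  [-0.46,0.48,0,0,0,0],
  [-0.29,0.6,0,0,0,0],
])

```text
t: 15.05
eef_pos: [0.4669, -0.0526, 0.1924]
ee_rot: [3.141, -0.002, 0.295]
force: [8.6, 0.9, -5.2]
width: 0.026
```

>>> drive_tool([
  [-0.09,0.66,0,0,0,0],
  [0.12,0.65,0,0,0,0],
  [0.31,0.59,0,0,0,0],
  [0.48,0.46,0,0,0,0],
  [0.6,0.29,0,0,0,0],
])

```text
t: 15.68
eef_pos: [0.5248, 0.0534, 0.192]
ee_rot: [3.141, 0.001, 0.297]
force: [2.3, -11.5, -3.2]
width: 0.026
```

>>> drive_tool([
  [0.66,0.09,0,0,0,0],
  [0.65,-0.12,0,0,0,0],
  [0.59,-0.31,0,0,0,0],
  [0.46,-0.48,0,0,0,0],
  [0.29,-0.6,0,0,0,0],
])

```text
t: 16.3
eef_pos: [0.6307, -0.0041, 0.1916]
ee_rot: [-3.141, 0.003, 0.296]
force: [-6.4, 0.8, 1.3]
width: 0.0257
```

One full turn done and tracking well. Measure the plate gap (plate edge against card stack) before going on.

Run:
```python
from h import *
n='side'
im,d=arm.grab_frame(n); cv2.imwrite('pics/side4.png',im[...,::-1]); np.save('side4.npy',d)
it,dt=arm.grab_frame('top'); np.save('top4.npy',dt); cv2.imwrite('pics/top4.png',it[...,::-1])
for nm,a,b in(('side','side3','side4'),('top','top3','top4')):
    for f in(a,b):
        i=cv2.imread(f'pics/{f}.png').astype(int);P=world(nm,np.load(f+'.npy'))
        m=(np.abs(P[...,0]-.49)<.03)&(np.abs(P[...,1]+.03)<.09)&(P[...,2]>.04)&(P[...,2]<.13)&(i.min(-1)>105)
        print(f,m.sum(),np.median(P[m],0),P[m][:,2].mean())
A=cv2.imread('pics/side3.png')[190:260,300:390];B=im[190:260,300:390,::-1]
cv2.imwrite('pics/c4.png',cv2.resize(np.hstack([A,B]),None,fx=4.4,fy=4.4,interpolation=2))
for t in('crank_hub','crank_knob'):
  for n in('top','side'):
    for r in arm.landmark_of(t,n):
        p=w(n,r['point']); 
        if p[2]>.1: print(n,t,p.round(4))
```

```text
side3 627 [ 0.50279064 -0.03009027  0.09574963] 0.0958189662028728
side4 624 [ 0.50239238 -0.03107747  0.08778954] 0.08782147166930578
top3 531 [ 0.50460076 -0.02618423  0.09570476] 0.0956822761040964
top4 523 [ 0.50413072 -0.02657196  0.08811153] 0.08805914640574376
top crank_hub [ 0.5513 -0.0279  0.1939]
side crank_hub [ 0.5491 -0.0264  0.192 ]
top crank_knob [ 0.6304 -0.0013  0.2028]
side crank_knob [ 0.6317 -0.0061  0.2044]
```

View pics/c4.png

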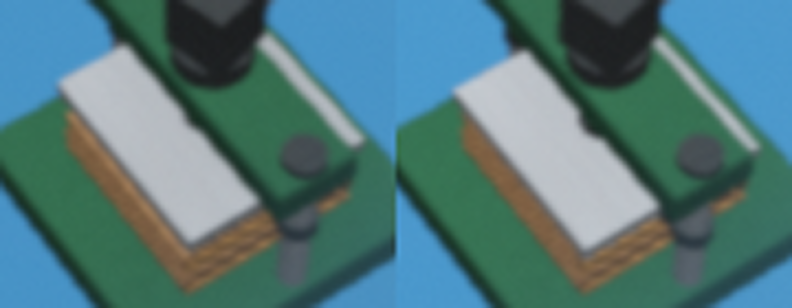

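The plate dropped 7.8 mm over the turn (0.0957→0.0880), so the screw follows. The right-hand crop shows the plate edge near (590,250), still slightly above the cards. Another quarter turn is safe, then smaller steps.

>>> drive_tool([
  [0.09,-0.66,0,0,0,0],
  [-0.12,-0.65,0,0,0,0],
  [-0.31,-0.59,0,0,0,0],
  [-0.48,-0.46,0,0,0,0],
  [-0.6,-0.29,0,0,0,0],
])

```text
t: 17.23
eef_pos: [0.5732, -0.1103, 0.1923]
ee_rot: [3.141, -0.001, 0.296]
force: [-0.1, 4.4, -1.7]
width: 0.0258
```

Run:
```python
import numpy as np
a=np.radians(-73-9*np.arange(41)); p=np.c_[np.cos(a),np.sin(a)]*.085/.04
print(np.diff(p,axis=0).round(2).tolist())
```

```text
[[-0.33, -0.07], [-0.33, -0.02], [-0.33, 0.03], [-0.32, 0.08], [-0.31, 0.13], [-0.28, 0.18], [-0.25, 0.22], [-0.21, 0.26], [-0.17, 0.29], [-0.12, 0.31], [-0.07, 0.33], [-0.02, 0.33], [0.03, 0.33], [0.08, 0.32], [0.13, 0.31], [0.18, 0.28], [0.22, 0.25], [0.26, 0.21], [0.29, 0.17], [0.31, 0.12], [0.33, 0.07], [0.33, 0.02], [0.33, -0.03], [0.32, -0.08], [0.31, -0.13], [0.28, -0.18], [0.25, -0.22], [0.21, -0.26], [0.17, -0.29], [0.12, -0.31], [0.07, -0.33], [0.02, -0.33], [-0.03, -0.33], [-0.08, -0.32], [-0.13, -0.31], [-0.18, -0.28], [-0.22, -0.25], [-0.26, -0.21], [-0.29, -0.17], [-0.31, -0.12]]
```

>>> drive_tool([
  [-0.33,-0.07,0,0,0,0],
  [-0.33,-0.02,0,0,0,0],
  [-0.33,0.03,0,0,0,0],
  [0,0,0,0,0,0],
])

```text
t: 17.73
eef_pos: [0.5329, -0.1119, 0.1924]
ee_rot: [3.141, 0.001, 0.296]
force: [-0.7, -5.8, -0.7]
width: 0.0255
```

>>> drive_tool([
  [-0.32,0.08,0,0,0,0],
  [-0.31,0.13,0,0,0,0],
  [-0.28,0.18,0,0,0,0],
  [0,0,0,0,0,0],
])

```text
t: 18.23
eef_pos: [0.4967, -0.0955, 0.1922]
ee_rot: [-3.141, 0.001, 0.297]
force: [-3.4, -2.9, 0.4]
width: 0.0257
```

>>> drive_tool([
  [-0.25,0.22,0,0,0,0],
  [-0.21,0.26,0,0,0,0],
  [-0.17,0.29,0,0,0,0],
  [0,0,0,0,0,0],
])

```text
t: 18.73
eef_pos: [0.4721, -0.0646, 0.1921]
ee_rot: [-3.141, 0.001, 0.297]
force: [-5.3, -2.4, 2.8]
width: 0.026
```

```bash
cat > pl.py <<'E'
from h import *
import sys
for nm in('side','top'):
    i,d=arm.grab_frame(nm);cv2.imwrite(f'pics/{nm}{sys.argv[1]}.png',i[...,::-1]);i=i.astype(int);P=world(nm,d)
    m=(np.abs(P[...,0]-.49)<.03)&(np.abs(P[...,1]+.03)<.09)&(P[...,2]>.04)&(P[...,2]<.13)&(i.min(-1)>105)
    print(nm,m.sum(),np.median(P[m],0),P[m][:,2].mean())
    q=P[(np.abs(P[...,0]-.55)<.1)&(np.abs(P[...,1]+.03)<.1)]
    card=(np.abs(P[...,0]-.48)<.05)&(np.abs(P[...,1]+.03)<.09)&(P[...,2]>.02)&(i[...,0]-i[...,2]>40)
    if card.sum(): print(' card',card.sum(),np.percentile(P[card][:,2],[2,50,90,98]).round(4))
    m=(np.hypot(P[...,0]-.55,P[...,1]+.029)<.034)&(abs(P[...,2]-.213)<.008)
    if m.sum()>9: print(nm,'hubtop',m.sum(),P[m][:,2].mean(),cv2.minAreaRect(P[m][:,:2].astype(np.float32)*1000))
s=arm.get_state();print(s['t'],s['force'],s['eef_pos'])
E
python3 pl.py 5
```

```text
side 375 [ 0.49978786 -0.05870454  0.08419907] 0.0839838582211824
 card 284 [0.0335 0.0576 0.2885 0.3013]
side hubtop 158 0.2120096401179668 ((555.4227905273438, -26.167728424072266), (28.562213897705078, 42.729217529296875), 18.576126098632812)
top 0 [nan nan nan] nan
18.825 [-5.39456114 -1.57890049  2.50310111] [ 0.47236647 -0.06505249  0.19202532]
  return _methods._mean(a, axis=axis, dtype=dtype,
  ret = um.true_divide(
pl.py:6: RuntimeWarning: Mean of empty slice.
  print(nm,m.sum(),np.median(P[m],0),P[m][:,2].mean())
  ret = ret.dtype.type(ret / rcount)
```

Plate at 0.0842 and still following, no stop yet. Continue.

>>> drive_tool([
  [-0.12,0.31,0,0,0,0],
  [-0.07,0.33,0,0,0,0],
  [-0.02,0.33,0,0,0,0],
  [0,0,0,0,0,0],
])

```text
t: 19.32
eef_pos: [0.4642, -0.0255, 0.1919]
ee_rot: [-3.141, 0.001, 0.297]
force: [-5.4, 0.0, 3.6]
width: 0.0253
```

>>> drive_tool([
  [0.03,0.33,0,0,0,0],
  [0.08,0.32,0,0,0,0],
  [0.13,0.31,0,0,0,0],
  [0,0,0,0,0,0],
])

```text
t: 19.82
eef_pos: [0.475, 0.0132, 0.192]
ee_rot: [-3.141, -0.001, 0.297]
force: [-1.7, 1.7, 0.8]
width: 0.0257
```

>>> drive_tool([
  [0.18,0.28,0,0,0,0],
  [0.22,0.25,0,0,0,0],
  [0.26,0.21,0,0,0,0],
  [0,0,0,0,0,0],
])

```text
t: 20.32
eef_pos: [0.5019, 0.0423, 0.192]
ee_rot: [3.141, -0.0, 0.297]
force: [0.2, -0.5, -0.2]
width: 0.0255
```

>>> drive_tool([
  [0.29,0.17,0,0,0,0],
  [0.31,0.12,0,0,0,0],
  [0.33,0.07,0,0,0,0],
  [0,0,0,0,0,0],
])

```text
t: 20.82
eef_pos: [0.5391, 0.056, 0.192]
ee_rot: [3.141, -0.0, 0.296]
force: [1.0, -2.3, -0.2]
width: 0.0258
```

```bash
python3 -W ignore pl.py 6; python3 -c "
import cv2
i=cv2.imread('pics/side6.png')[150:260,290:400];cv2.imwrite('pics/c6.png',cv2.resize(i,None,fx=5.4,fy=5.4,interpolation=2))"
```

```text
side 617 [ 0.50261039 -0.03100179  0.08168766] 0.08185394665171701
 card 210 [0.0324 0.0526 0.1947 0.2173]
side hubtop 268 0.21184020157535657 ((547.4705810546875, -28.349864959716797), (41.38486862182617, 44.06376647949219), 6.490060806274414)
top 518 [ 0.50417019 -0.02679965  0.08174594] 0.08181105384570275
 card 7 [0.0431 0.0465 0.1463 0.2522]
top hubtop 91 0.2121463600843509 ((549.4078369140625, -28.198198318481445), (39.313480377197266, 39.154117584228516), 6.9061055183410645)
20.925 [ 0.19557399 -2.62901724 -0.31472496] [0.53817532 0.05589295 0.19208199]
```

View pics/c6.png

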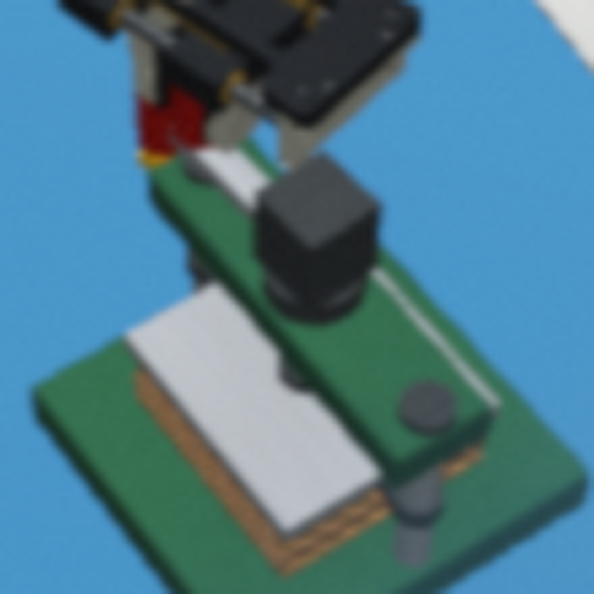

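Plate at 0.0817, 14 mm down, about 11.0 rad wound. No more than 1.5 rad can be left. Winding on toward the stop.

>>> drive_tool([
  [0.33,0.02,0,0,0,0],
  [0.33,-0.03,0,0,0,0],
  [0,0,0,0,0,0],
])

```text
t: 21.3
eef_pos: [0.5652, 0.055, 0.1919]
ee_rot: [3.141, 0.001, 0.296]
force: [-1.6, -3.8, -0.5]
width: 0.0253
```

>>> drive_tool([
  [0.32,-0.08,0,0,0,0],
  [0.31,-0.13,0,0,0,0],
  [0,0,0,0,0,0],
])

```text
t: 21.68
eef_pos: [0.5924, 0.0499, 0.1931]
ee_rot: [-3.139, -0.006, 0.297]
force: [-0.2, 0.0, -1.1]
width: 0.016
```

>>> drive_tool([
  [0.28,-0.18,0,0,0,0],
  [0.25,-0.22,0,0,0,0],
  [0,0,0,0,0,0],
])

```text
t: 22.05
eef_pos: [0.6114, 0.0301, 0.1918]
ee_rot: [3.141, 0.0, 0.294]
force: [0.1, -0.9, -0.3]
width: -0.0001
```

The jaws slipped off the knob as the crank stopped, which suggests the firm stop. I'll check before touching anything.

```bash
python3 -W ignore pl.py 7
python3 - <<'E'
from h import *
for n in('top','side'):
    for r in arm.landmark_of('crank_knob',n)+arm.landmark_of('crank_hub',n):
        p=w(n,r['point'])
        if p[2]>.1: print(n,p.round(4))
i=cv2.imread('pics/side7.png')[150:260,290:400];t=cv2.imread('pics/top7.png')[110:220,290:400]
cv2.imwrite('pics/c7.png',cv2.resize(np.hstack([i,t]),None,fx=3.6,fy=3.6,interpolation=2))
E
```

```text
side 607 [ 0.50250517 -0.03128033  0.08139124] 0.0812980942102256
 card 169 [0.0332 0.0497 0.0606 0.0647]
side hubtop 266 0.21182706475744714 ((547.6851806640625, -28.150169372558594), (44.72511291503906, 40.97346496582031), 79.93885040283203)
top 519 [ 0.50455827 -0.02682484  0.08147954] 0.08146483590700991
 card 7 [0.0446 0.0495 0.055  0.0561]
top hubtop 256 0.21227934452265146 ((550.1362915039062, -28.577360153198242), (39.87657928466797, 41.28468704223633), 79.93049621582031)
22.15 [ 0.28899083  0.55920158 -1.27769102] [0.61065097 0.03061793 0.19182551]
top [0.5631 0.0575 0.2027]
top [ 0.549  -0.0249  0.1942]
side [0.5636 0.0521 0.2063]
side [ 0.5537 -0.0279  0.1961]
side [ 0.5517 -0.03    0.1939]
```

View pics/c7.png

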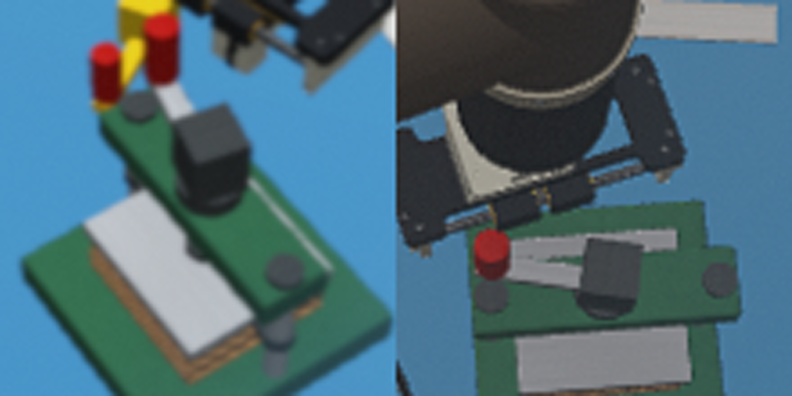

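The knob is now at 80°, so the crank has turned about 657° (11.5 rad) and the plate has dropped 14.3 mm. With at most 12.5 rad at the start, no more than about 1.0–1.3 rad can be left, under 1.57 either way. The slip also points to the stop. The crank is still seated (hub top 0.212) and the fingers are clear of it. Retreating straight up.

>>> drive_tool([
  [0,0,0.5,0,0,0],
  [0,0,0.8,0,0,0],
  [0,0,0.8,0,0,0],
  [0,0,0.4,0,0,0],
  [0,0,0,0,0,0],
])

```text
t: 22.98
eef_pos: [0.6109, 0.0315, 0.2929]
ee_rot: [-3.141, -0.002, 0.296]
force: [0.5, -0.8, -1.0]
width: 0.0005
```

```bash
python3 -W ignore pl.py 8; python3 -c "
from station import arm
print(arm.job_done())"
```

```text
side 614 [ 0.50250698 -0.0315556   0.08143822] 0.08147200791795953
 card 169 [0.0335 0.0497 0.0603 0.0647]
side hubtop 263 0.21203008957715985 ((547.819580078125, -28.95195198059082), (43.008670806884766, 41.10171890258789), 81.53579711914062)
top 517 [ 0.50424771 -0.0267331   0.08156084] 0.08150274785693945
 card 8 [0.046  0.0487 0.0564 0.0573]
top hubtop 254 0.21244577001975656 ((549.8095092773438, -28.56986427307129), (40.22664260864258, 40.94916534423828), 78.79553985595703)
23.075 [ 0.03651475  0.38345093 -0.90378064] [0.60993861 0.03126623 0.29080654]
the job is handed in; nothing more can be done
None
```

I fitted the red-knobbed crank fully down on the square shaft and wound it clockwise by the knob for about 1.8 turns (roughly 11.5 rad). It is released, and I handed the job in at about 23 s; no verdict is reported.

- **Seating:** at the last check the hub top was at z ≈ 0.212 m, the seated height, with its axis within about 2 mm of the shaft. The gripper was clear and unloaded.
- **Plate:** it dropped about 14.2 mm in total and did not move during the retreat. Since the start was at most 12.5 rad, no more than about 1.0–1.4 rad can be left, under the 1.57 rad limit.
- **Not confirmed directly:** near the end the jaws slipped off the knob while it was under light grip. That fits reaching the firm stop, but I did not push again to prove it.

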